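Unpin and open the walnut ring box

TASK

Open the walnut ring box: with the lid still shut, draw the steel retaining pin straight out of the brass staple and put it in the shallow pewter tray, so that all of it lies within the rim. Then lift the lid straight up off the staple and lay it right way up and squarely in the middle of the felt mat, its long side along the mat's long side. Do not disturb the thimbles, the darning egg or the tilting bin.

Things in the scene. Friction and masses are not known exactly. Their poses are not given: they have to be found in the camera images.
- box: Walnut ring box, open-topped, 90 (x) x 120 (y) x 50 mm high, walls 7 mm, fixed; origin at the centre of its underside, z up. On its +y end, at y = +72 mm, a brass staple (loop of 5 mm bar in the x-z plane) rises through the slot of the lid's hasp tongue to z = 74 mm; its opening above the tongue is 12 mm wide, 10 mm high, and holds the pin, along the box's y.
- lid_grip (a point): Centre of the brass bar handle, 12 (x) x 56 (y) x 12 mm high, of the loose, unhinged walnut lid (0.2 kg). It is over the middle of the 90 (x) x 120 (y) x 8 mm board, 22 mm above its top, and 36 mm above the lid's lowest point (two 6 mm battens underneath, loose inside the box). Shut, it is 80 mm above the box's underside. Lid axes: z up, y towards the tongue, as the box's y when shut.
- lid_tongue (a point): Middle of the outer end of the lid's brass hasp tongue, 36 mm wide, on the tongue's top, 92 mm from the board's middle along the lid's +y. Its slot passes over the staple with 3 mm play; with the pin out the lid lifts straight up, and is clear of staple and box once raised 25 mm.
- pin_head (a point): Centre of the loose steel pin's square head, 16 wide x 26 (along the pin) x 16 mm high; shaft 6 mm thick, 56 mm long; 82 mm in all, 30 g. Its +y axis runs from tip to head, along the box's +y at the start: pull that way, away from the box; it is out after 40 mm. The head starts in free air beyond the tongue, 107 mm from the box's centre along +y, 62 mm up.
- pin_tip (a point): Free end of the pin's shaft, 69 mm from the head's centre.
- tray: Shallow rectangular pewter tray, 100 (x) x 140 (y) x 14 mm high outside, walls and floor 5 mm, fixed; origin at the centre of its underside.
- mat: Grey felt mat, 160 (x) x 210 (y, the long side) x 4 mm thick, fixed; origin at the centre of its underside.
- pewter_thimble_mid (a point): Pewter thimble with dimpled crown, 23 mm across, 26 mm high, standing loose; point half-way up.
- porcelain_thimble_mid (a point): White porcelain thimble with blue flowers, 23 mm across, 26 mm high, standing loose; point half-way up.
- darning_egg_mid (a point): Brass darning egg on a small walnut foot, 44 mm across, 63 mm high, standing loose; point half-way up.
- bin_lip (a point): Middle of the robot-side lip of a smoked-glass tilting bin, 70 x 105 x 60 mm, that rocks easily on a brass pivot pin in a low stand; the lip is 72 mm up.

How it is judged:
By the outcome, as a careful person would: the job done as asked, in the order asked, and still so for the second after the job is handed in, with the robot touching nothing.
It also fails if it takes over 62 s, if anything falls off the work surface, if the arm or the gripper's body presses on something with over 40 N, if the wrist force passes 120 N, or if a joint passes its speed limit or range.

ROBOT

A 7-joint arm with a two-finger parallel gripper is mounted at the origin on the work surface. World frame = base frame: x ahead of the robot, y to its left, z up, the work surface at z = 0. Lengths are in m, angles in rad, forces in N, time in s.
With the tool pointing down it reaches from about 0.425 to 0.925 m from the base axis. Payload 6.8 kg.
Tool frame: the origin (TCP) lies midway between the tips of the shut fingers; the grasp point (between the pads) lies manip.grip_depth behind it (manip.grip_depth is the distance from the TCP to the grasp point, in m); z points along the fingers, y is the line along which they close (so a half turn about z gives the same grasp; the last joint's range is limited). The gripper opens to 88 mm and grips with 3 to 60 N. Pads are 20 mm wide; open, the fingers measure 115 mm over their backs; the gripper's body (75 mm by 178 mm) begins 61 mm behind the grasp point.
Start: joints at [-0.108, 0.477, 0.022, 1.555, -0.011, 1.109, -0.083], TCP at [0.675, 0, 0.183] pointing down, gripper open.
Joint ranges: [-2.96, 2.96], [-0.34, 2.1], [-1.41, 1.46], [0.24, 2.44], [-1.37, 4.51], [0.17, 1.92], [-2.96, 2.96]. Speed limits (rad/s): [2.39, 2.39, 3.14, 3.14, 3.14, 3.14, 3.14].

INTERFACE

Orientations are given as a unit quaternion [w, x, y, z].
In Python, from cell import telemetry, get_image, job, manip gives the robot as it stands. The module is installed in compiled form; this text tells all that it offers.
- The arm moves only by the tool arm_command, never from a script. Its argument "steps" is text: rows parted by semicolons, each of 5 numbers parted by spaces: the closure, from -1 (fully open) to 1 (shut), so that 0 is half open, then the shift along the tool's x, y, z normalised to -1 to 1, where 1 is 0.12 m, then the turn about the tool's z normalised to -1 to 1, where 1 is 90 degrees. A call has 1 to 20 rows; each row is the pose to reach, as a shift and turn from the pose commanded when the call began, along the tool's axes at that moment; what a row does not reach only later rows make up. A row lasts 1/8 s, in which the tool goes at most 62.5 mm and 10.7 degrees, less where a joint would pass 70% of its speed; a pose out of reach is approached as far as the arm can. A call with a number of a shift or a turn outside -1 to 1 is refused whole. A call with a gripper value outside its range is refused whole. The fingers move at their own pace and stop on an object; the grip force is fixed at half the most. Time passes only in rows, so rows that repeat a pose let the fingers close. It gives the time, the measured TCP pose, the force, the opening and the grip force at its end, in the units of the state.
- telemetry.get_obs(): the state, without advancing time (a new reading comes with each control period).
- get_image(name): name is "scene" or "side" or "wrist"; returns a dict with "color" (400x640x3 uint8, red, green, blue), "mtx" (3x3 intrinsics, pixels), "world_to_cam" (4x4, takes a point from world to camera coordinates); the wrist camera has in their place "mount" (4x4, takes a point from camera to tool coordinates, whose origin is the TCP and whose axes are the flange's). Camera axes: x right, y down, z forward; pixel columns grow to the right and rows downward; lengths in m; the calibration is good to about 2 mm. A picture is of the moment at which its call begins: read the wrist's pose just before it. There is no depth.
- job.finish_job(): hands the job in; it is judged then, once.
The state is a dict: "time_s": time; "qpos": joint angles; "qd": joint speeds; "joint_torque": joint torques, N m; "eef_pos": TCP position; "eef_rot": TCP orientation; "ft_force": force on the tool from outside, world axes, zero at the start; "torque": the same for the moment, N m; "grip_width": finger opening in m; "finger_force": force on a finger pad.
Only numpy, scipy, OpenCV 4.12 (cv2) and the standard library are available. Lean on these libraries where they do the work, as an engineer would, in place of code of your own. Each camera call takes 0.05 s, during which the arm holds its last target. There are 200 camera calls.

## Working session

There is one attempt and no reset: what is moved stays moved. The work goes in short steps, Python scripts to look and compute and a tool call to move; the robot and the scene stay as the last step left them, time stands still between calls to the robot, and variables do not carry over. Pictures are saved under pics/ and viewed, at most 10 in all, crops included, and the job is handed in when it is done.

Besides the shell and the picture viewer there is one more tool, called after ">>>" in YAML: its name, and indented under it one key for each argument. arm_command: Moves the arm, as the interface text tells. Scaled input: -1 to 1 covers 0.12 m each way for a shift and 90 degrees each way for a turn. Its arguments: {"type":"object","properties":{"steps":{"type":"string"}},"required":["steps"]}

```bash
mkdir -p pics; cat > h.py <<'E'
import numpy as np, cv2
from cell import telemetry, get_image, job, manip
from scipy.spatial.transform import Rotation as R
def cam(name):
    o=telemetry.get_obs(); d=get_image(name)
    if 'world_to_cam' in d: T=np.array(d['world_to_cam'])
    else:
        W=np.eye(4); q=o['eef_rot']; W[:3,:3]=R.from_quat([q[1],q[2],q[3],q[0]]).as_matrix(); W[:3,3]=o['eef_pos']
        T=np.linalg.inv(W@np.array(d['mount']))
    return np.array(d['color']),np.array(d['mtx']),T
def ray(K,T,u,v):
    C=np.linalg.inv(T); d=C[:3,:3]@np.linalg.inv(K)@[u,v,1]; return C[:3,3],d/np.linalg.norm(d)
def onz(K,T,u,v,z):
    c,d=ray(K,T,u,v); return c+d*(z-c[2])/d[2]
def proj(K,T,p):
    q=T@np.append(p,1); q=K@q[:3]; return q[:2]/q[2]
def tri(rs):
    A=np.zeros((3,3));b=np.zeros(3)
    for c,d in rs:
        P=np.eye(3)-np.outer(d,d);A+=P;b+=P@c
    return np.linalg.solve(A,b)
E
python3 - <<'E'
from h import *
o=telemetry.get_obs(); print({k:np.round(v,3).tolist() for k,v in o.items()}, manip.grip_depth)
for n in ['scene','side','wrist']:
    c,K,T=cam(n); cv2.imwrite(f'pics/{n}0.png',c[:,:,::-1]); np.savez(f'{n}0.npz',c=c,K=K,T=T); print(n,K.round(1).tolist(),np.linalg.inv(T).round(3).tolist())
E
```

```text
{'time_s': 0.0, 'qpos': [-0.108, 0.478, 0.022, 1.556, -0.011, 1.109, -0.083], 'qd': [0.002, -0.002, 0.001, -0.0, 0.002, 0.0, 0.002], 'joint_torque': [-0.001, -58.285, 1.534, -27.261, -0.054, 0.017, 0.0], 'eef_pos': [0.674, -0.0, 0.182], 'eef_rot': [-0.001, 0.707, 0.707, -0.001], 'ft_force': [-0.228, -0.015, -0.096], 'torque': [0.005, -0.068, -0.024], 'finger_force': 0.0, 'grip_width': 0.088} 0.0187
scene [[475.1, 0.0, 313.7], [0.0, 475.1, 197.5], [0.0, 0.0, 1.0]] [[0.069, 0.607, -0.792, 1.564], [0.998, -0.049, 0.049, -0.044], [-0.009, -0.793, -0.609, 0.807], [0.0, 0.0, 0.0, 1.0]]
side [[494.2, 0.0, 309.8], [0.0, 494.2, 207.9], [0.0, 0.0, 1.0]] [[0.81, -0.38, 0.447, 0.183], [-0.587, -0.518, 0.622, -0.62], [-0.005, -0.766, -0.643, 0.747], [0.0, 0.0, 0.0, 1.0]]
wrist [[325.6, 0.0, 324.6], [0.0, 325.6, 203.0], [0.0, 0.0, 1.0]] [[1.0, 0.001, -0.002, 0.674], [0.0, -0.968, -0.251, 0.067], [-0.002, 0.251, -0.968, 0.384], [0.0, 0.0, 0.0, 1.0]]
```

View pics/scene0.png

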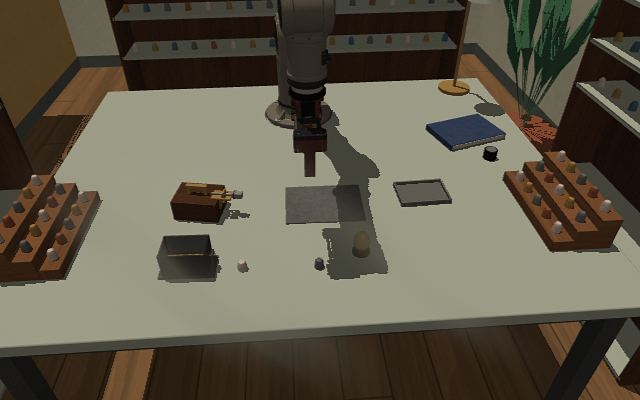

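View pics/side0.png

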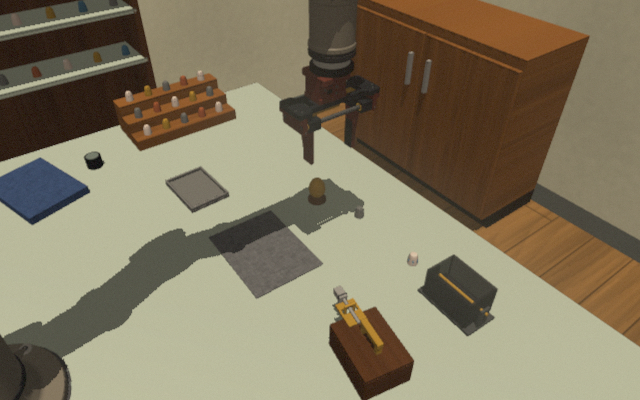

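View pics/wrist0.png

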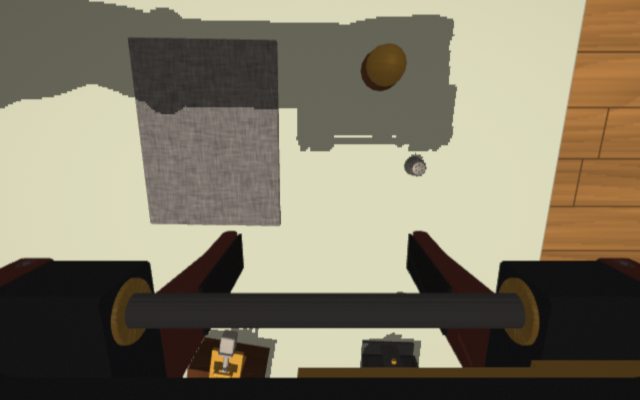

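The scene view shows the box around (200,203), its pin head at (237,195), the mat at (325,204) and the tray at (422,192). The bin is at (187,257). The side view shows the pin head at (341,292), the lid handle at (365,325) and the tray at (197,188). In the wrist view the mat's corners are (129,38), (277,40), (280,225) and (151,223), and the pin head is at (228,343). Next I'll get rough positions from these.

```bash
python3 - <<'E'
from h import *
L={n:np.load(n+'0.npz') for n in['scene','side','wrist']}
g=lambda n:(L[n]['K'],L[n]['T'])
P=lambda *pts:tri([ray(*g(n),u,v) for n,u,v in pts]).round(3)
print('pinhead',P(('scene',237,195),('side',341,292),('wrist',228,343)))
print('handle?',P(('scene',205,189),('side',360,322)))
for u,v in[(129,38),(277,40),(280,225),(151,223)]: print('mat',onz(*g('wrist'),u,v,.004).round(4))
for n,pts in dict(scene=[(393,182),(442,180),(451,201),(402,206)],side=[(166,186),(199,169),(228,189),(194,209)]).items():
    print('tray',n,[onz(*g(n),u,v,.014).round(3).tolist() for u,v in pts])
print('egg',P(('scene',361,243),('side',317,187)),'pew',P(('scene',319,263),('side',359,210)),'porc',P(('scene',242,266),('side',412,259)))
print('bin',[onz(*g('scene'),u,v,.072).round(3).tolist() for u,v in[(163,236),(210,236),(216,256),(159,258)]])
for n,(x,y,w,h) in dict(scene=(160,165,100,70),side=(310,270,120,125)).items():
    c=L[n]['c'][y:y+h,x:x+w,::-1]; cv2.imwrite(f'pics/c_{n}.png',cv2.resize(c,None,fx=4,fy=4,interpolation=cv2.INTER_CUBIC))
a=cv2.imread('pics/c_scene.png');b=cv2.imread('pics/c_side.png')
m=np.zeros((500,880,3),np.uint8);m[:280,:400]=a;m[:500,400:]=b;cv2.imwrite('pics/crop1.png',cv2.resize(m,(792,450)))
E
```

```text
pinhead [ 0.565 -0.182  0.063]
handle? [ 0.547 -0.261  0.073]
mat [0.4642 0.1502 0.004 ]
mat [0.6221 0.1481 0.004 ]
mat [ 0.6182 -0.0596  0.004 ]
mat [ 0.46   -0.0571  0.004 ]
tray scene [[0.478, 0.251, 0.014], [0.48, 0.392, 0.014], [0.578, 0.389, 0.014], [0.589, 0.253, 0.014]]
tray side [[0.459, 0.365, 0.014], [0.556, 0.382, 0.014], [0.575, 0.264, 0.014], [0.475, 0.244, 0.014]]
egg [0.739 0.121 0.032] pew [0.781 0.016 0.013] porc [ 0.772 -0.163  0.008]
bin [[0.726, -0.341, 0.072], [0.734, -0.233, 0.072], [0.801, -0.213, 0.072], [0.798, -0.337, 0.072]]
```

View pics/crop1.png

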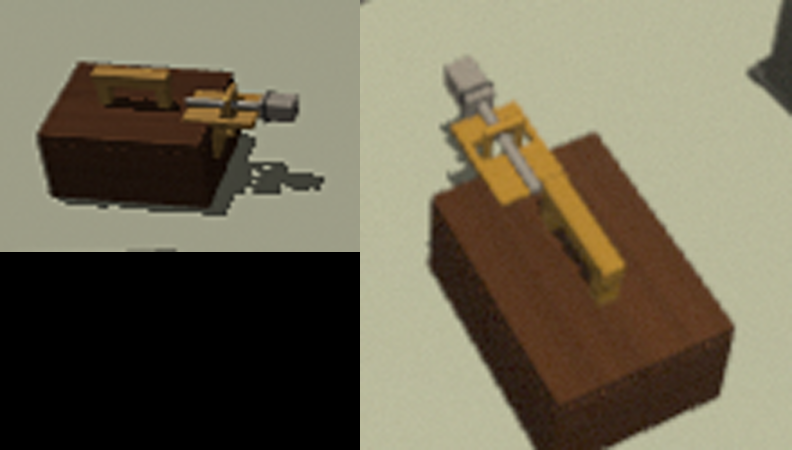

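The crops show the box rotated slightly, with the pin and handle in line and the head at the +y end. I'll bring the wrist camera over the box.

>>> arm_command:
  steps: "-1 -1 -1 0 0; -1 -1 -1 0 0; -1 -1 -1 0 0; -1 -1 -1 0 0"

```text
time_s: 0.65
eef_pos: [0.5523, -0.1237, 0.1827]
eef_rot: [0.0, 0.709, 0.705, -0.001]
ft_force: [0.7, -0.1, -1.0]
grip_width: 0.0882
finger_force: 0.0
```

>>> arm_command:
  steps: "-1 -1 0 0 0; -1 -1 0 0 0; -1 -1 0 0 0; -1 -1 0 0 0; -1 -1 0 0 0; -1 -1 0 0 0"

```text
time_s: 1.4
eef_pos: [0.5555, -0.2383, 0.1827]
eef_rot: [-0.0, 0.706, 0.708, 0.0]
ft_force: [1.3, -0.6, -0.2]
grip_width: 0.088
finger_force: 0.0
```

```bash
python3 - <<'E'
from h import *
o=telemetry.get_obs(); print(o['time_s'],o['eef_pos'],o['eef_rot'],o['qpos'])
for n in ['wrist','scene']:
    c,K,T=cam(n); cv2.imwrite(f'pics/{n}1.png',c[:,:,::-1]); np.savez(f'{n}1.npz',c=c,K=K,T=T)
E
```

```text
1.4 [ 0.55550262 -0.23834309  0.18265889] [-1.60755958e-04  7.06264573e-01  7.07947933e-01  2.26258962e-04] [ 0.22382741  0.36102977  0.10148981  1.73663871 -0.04199733  1.04609259
  0.34224693]
```

View pics/wrist1.png

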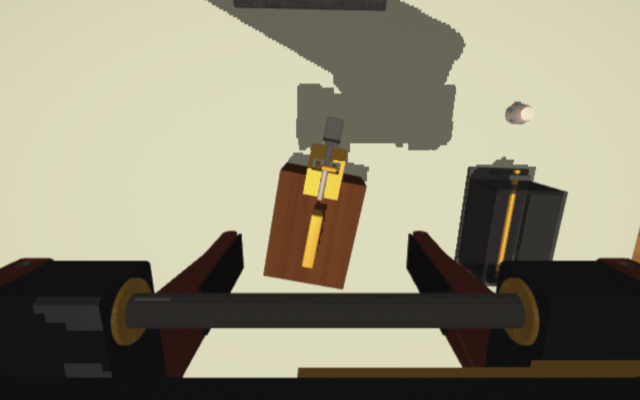

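The wrist view is clear. The lid's corners are (282,163), (365,183), (344,289) and (264,275), the handle runs from (319,208) to (308,268), and the pin head is at (334,129). The bin is well clear on the right. Next I'll measure these with masks.

```bash
python3 - <<'E'
from h import *
d=np.load('wrist1.npz');c,K,T=d['c'],d['K'],d['T']
hsv=cv2.cvtColor(c,cv2.COLOR_RGB2HSV)
def rect(mask,z,name):
    n,l,s,ce=cv2.connectedComponentsWithStats(mask.astype(np.uint8)); k=1+np.argmax(s[1:,4]); 
    ct=max(cv2.findContours((l==k).astype(np.uint8),0,1)[0],key=cv2.contourArea)[:,0]
    w=np.array([onz(K,T,u,v,z)[:2] for u,v in ct],np.float32)*1000
    r=cv2.minAreaRect(w); b=cv2.boxPoints(r); print(name,s[k].tolist(),'c',np.round(r[0],1),'size',np.round(r[1],1),'ang',round(r[2],1))
for p in[(334,122),(334,136),(325,185),(315,230),(290,220),(318,155)]: print(p,c[p[1],p[0]],hsv[p[1],p[0]])
H,S,V=[hsv[:,:,i].astype(int) for i in range(3)]
roi=np.zeros(H.shape,bool);roi[110:295,250:380]=1
yel=roi&(H>=15)&(H<=30)&(S>150)&(V>120)
m=yel.copy();m[:202]=0;rect(m,.086,'handle')
dark=roi&(S<60)&(V<110);m=dark.copy();m[146:]=0;m[:,:322]=0;m[:,350:]=0
rect(m&(V<85),.07,'head?')
br=roi&(H<14)&(S>90)&(V<180); rect(br,.058,'board')
x=c[108:150,315:355,::-1]; x=cv2.resize(x,None,fx=12,fy=12,interpolation=0);cv2.imwrite('pics/head.png',x)
E
```

```text
(334, 122) [92 86 80] [15 33 92]
(334, 136) [91 85 78] [16 36 91]
(325, 185) [137 117  76] [ 20 114 137]
(315, 230) [240 194  72] [ 22 179 240]
(290, 220) [102  59  32] [ 12 175 102]
(318, 155) [105  77  29] [ 19 185 105]
handle [302, 214, 21, 55, 657] c [ 541.8 -288.1] size [56.3 12.3] ang 79.2
head? [323, 136, 18, 9, 86] c [ 560.5 -191.1] size [ 4.8 16.8] ang 79.0
board [264, 164, 102, 125, 7549] c [ 542.5 -284. ] size [126.3  88.5] ang 79.1
```

View pics/head.png

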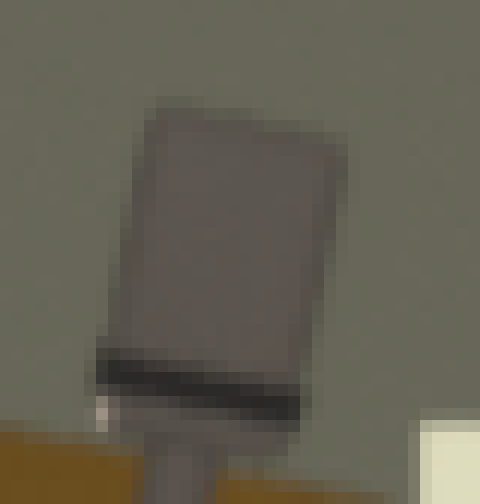

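The dark square from (326,117) to (343,146) is the pin head, seen from straight above, and its centre is near (333.7,131.5). That casts to (0.563,-0.183), which matches the value predicted from the handle (0.562,-0.183). The box yaw is -10.8°. I'll move above the head, then down.

>>> arm_command:
  steps: "-1 0.48 0.06 0.6 0.12; -1 0.48 0.06 0.6 0.12; -1 0.48 0.06 0.6 0.12; -1 0.48 0.06 0.6 0.12; -1 0.48 0.06 0.6 0.12; -1 0.48 0.06 0.6 0.12; -1 0.48 0.06 0.6 0.12; -1 0.48 0.06 0.6 0.12"

```text
time_s: 2.5
eef_pos: [0.5622, -0.1826, 0.1108]
eef_rot: [0.0, 0.771, 0.637, 0.0]
ft_force: [-0.5, -0.0, -0.7]
grip_width: 0.0878
finger_force: 0.0
```

```bash
python3 - <<'E'
from h import *
o=telemetry.get_obs(); q=o['eef_rot'];M=R.from_quat([q[1],q[2],q[3],q[0]]).as_matrix()
print(o['time_s'],o['eef_pos'],np.degrees(np.arctan2(M[1,0],M[0,0])),M[:,2].round(3))
for h in [(.5625,-.183,.049)]: print(M.T@(np.array(h)-o['eef_pos'])/.12)
E
```

```text
2.5 [ 0.56222883 -0.1825696   0.11080067] 79.18352354944498 [ 0. -0. -1.]
[-0.00310706  0.00278469  0.51500612]
```

>>> arm_command:
  steps: "-1 0.01 0 0.51 0; -1 0.01 0 0.51 0; -1 0.01 0 0.51 0; -1 0.01 0 0.51 0; 1 0.01 0 0.51 0; 1 0.01 0 0.51 0; 1 0.01 0 0.51 0; 1 0.01 0 0.51 0; 1 0.01 0 0.51 0; 1 0.01 0 0.51 0; 1 0.01 0 0.51 0; 1 0.01 0 0.51 0"

```text
time_s: 4.0
eef_pos: [0.5624, -0.1812, 0.0494]
eef_rot: [-0.0, 0.771, 0.637, -0.0]
ft_force: [0.5, 0.1, 0.7]
grip_width: 0.011
finger_force: 0.0
```

The opening is 11 mm with no force, so the head may have been missed. I'll look.

```bash
python3 - <<'E'
from h import *
o=telemetry.get_obs(); print(o['time_s'],o['eef_pos'],o['grip_width'],o['finger_force'])
ims=[]
for n,p in dict(scene=(.5624,-.2,.06),side=(.5624,-.2,.06),wrist=(.5624,-.15,.06)).items():
    c,K,T=cam(n);u,v=proj(K,T,np.array(p)).astype(int);np.savez(f'{n}2.npz',c=c,K=K,T=T);print(n,u,v)
    x0=min(max(u-50,0),540);y0=min(max(v-60,0),280)
    ims.append(cv2.resize(c[y0:y0+120,x0:x0+100,::-1],(260,312),interpolation=cv2.INTER_CUBIC)); print(x0,y0)
cv2.imwrite('pics/miss.png',np.hstack(ims))
E
```

```text
4.0 [ 0.56239574 -0.18122888  0.0494071 ] 0.011001772577278027 0.0
scene 230 194
180 134
side 346 301
296 241
wrist 315 180
265 120
```

View pics/miss.png

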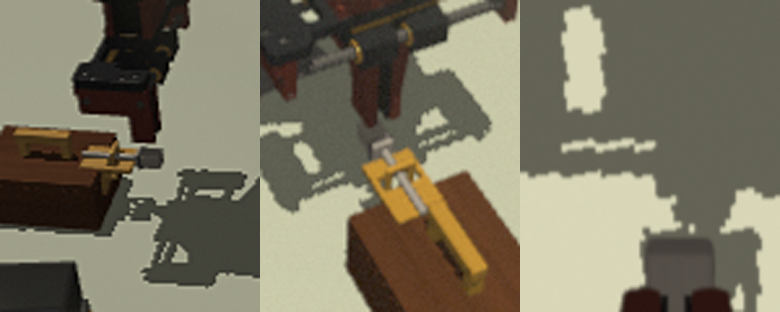

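```bash
python3 - <<'E'
from h import *
L={n:np.load(n+'2.npz') for n in['scene','side','wrist']}
g=lambda n:(L[n]['K'],L[n]['T'])
P=lambda *pts:tri([ray(*g(n),u,v) for n,u,v in pts]).round(4)
print('+x tip',P(('scene',235.8,187.8),('side',347,284)))
print('head',P(('scene',238,194.4),('side',340.5,294)))
for n in L: print(n,'tcp',proj(*g(n),np.array([.5624,-.1812,.0494])).round(1),'exp head',proj(*g(n),np.array([.562,-.183,.062])).round(1),'far top edge',proj(*g(n),np.array([.5644,-.1702,.07])).round(1))
a=[cv2.resize(L[n]['c'][y:y+75,x:x+65,::-1],None,fx=6,fy=6,interpolation=cv2.INTER_CUBIC) for n,x,y in[('scene',195,150),('side',310,240)]]
cv2.imwrite('pics/tip.png',np.hstack(a))
E
```

```text
+x tip [ 0.5727 -0.1845  0.0867]
head [ 0.5643 -0.1806  0.0602]
scene tcp [237.9 197.5] exp head [236.7 193.6] far top edge [241.3 191.4]
side tcp [339.2 298.3] exp head [339.9 294.4] far top edge [336.6 286.4]
wrist tcp [325.7 224.1] exp head [325.6 233.3] far top edge [325.6 216.9]
```

View pics/tip.png

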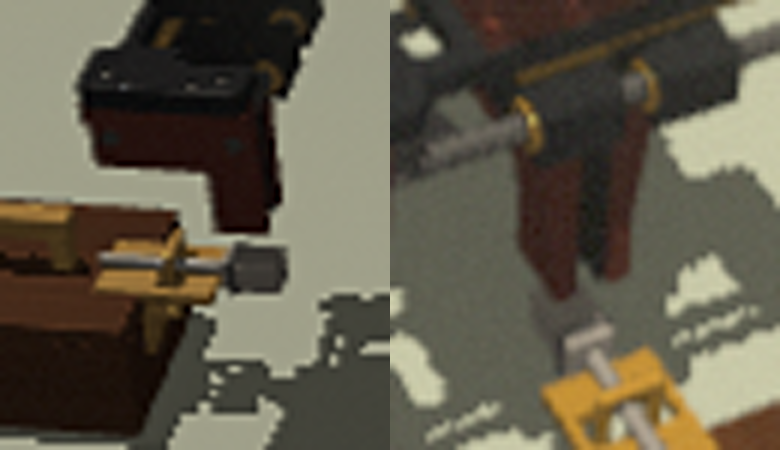

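The fingers shut above the head. The visible tips are about 35 mm higher than the reported TCP: in both views they end near z≈0.085, while the TCP reads 0.049. The head itself was not touched. I'll allow for that offset: reopen, go down 33 mm and close again.

>>> arm_command:
  steps: "-0.2 0 0 0 0; -0.2 0 0 0 0; -0.2 0 0 0 0; -0.2 0 0 0 0; -0.2 0 0 0 0; -0.2 0 0 0.28 0; -0.2 0 0 0.28 0; -0.2 0 0 0.28 0; -0.2 0 0 0.28 0"

```text
time_s: 5.28
eef_pos: [0.5633, -0.1815, 0.017]
eef_rot: [0.001, 0.771, 0.637, 0.001]
ft_force: [-0.1, -0.5, 0.4]
grip_width: 0.0526
finger_force: 0.0
```

>>> arm_command:
  steps: "1 0 0 0 0; 1 0 0 0 0; 1 0 0 0 0; 1 0 0 0 0; 1 0 0 0 0; 1 0 0 0 0; 1 0 0 0 0"

```text
time_s: 6.15
eef_pos: [0.5624, -0.1812, 0.0159]
eef_rot: [-0.0, 0.771, 0.637, 0.0]
ft_force: [0.2, -0.2, -0.6]
grip_width: 0.0158
finger_force: 30.0
```

The grip is good, at 15.8 mm and 30 N. I'll draw the pin straight out.

>>> arm_command:
  steps: "1 0.12 0 0 0; 1 0.24 0 0 0; 1 0.36 0 0 0; 1 0.48 0 0 0; 1 0.6 0 0 0; 1 0.6 0 0 0; 1 0.6 0 -0.3 0; 1 0.6 0 -0.5 0; 1 0.6 0 -0.5 0; 1 0.6 0 -0.5 0"

```text
time_s: 7.4
eef_pos: [0.5752, -0.1108, 0.075]
eef_rot: [-0.0, 0.771, 0.637, -0.0]
ft_force: [0.5, 0.3, -0.6]
grip_width: 0.0156
finger_force: 30.0
```

The pin is out and lifted. I'll carry it over the mat towards the tray.

>>> arm_command:
  steps: "1 1 -0.35 -0.3 0; 1 1 -0.35 -0.3 0; 1 1 -0.35 -0.3 0"

```text
time_s: 7.78
eef_pos: [0.5565, 0.0208, 0.1116]
eef_rot: [-0.001, 0.768, 0.64, 0.0]
ft_force: [-0.0, -0.2, -0.1]
grip_width: 0.0157
finger_force: 30.0
```

>>> arm_command:
  steps: "1 1 -0.35 0 0; 1 1 -0.35 0 0; 1 1 -0.35 0 0"

```text
time_s: 8.15
eef_pos: [0.5367, 0.146, 0.1105]
eef_rot: [-0.001, 0.768, 0.64, -0.0]
ft_force: [-0.2, -0.8, -0.2]
grip_width: 0.0157
finger_force: 30.0
```

>>> arm_command:
  steps: "1 1 -0.35 0 0; 1 1 -0.35 0 0; 1 1 -0.35 0 0; 1 1 -0.35 0 0; 1 1 -0.35 0 0; 1 1 -0.35 0 0"

```text
time_s: 8.9
eef_pos: [0.5202, 0.2647, 0.1117]
eef_rot: [0.0, 0.771, 0.636, -0.0]
ft_force: [-0.4, -0.3, 0.5]
grip_width: 0.0161
finger_force: 30.0
```

```bash
python3 - <<'E'
from h import *
o=telemetry.get_obs(); print(o['time_s'],o['eef_pos'],o['grip_width'],o['finger_force'])
for n in ['wrist','scene','side']:
    c,K,T=cam(n); cv2.imwrite(f'pics/{n}3.png',c[:,:,::-1]); np.savez(f'{n}3.npz',c=c,K=K,T=T)
E
```

```text
8.9 [0.52023835 0.26474753 0.11173793] 0.016128999341965117 29.982432425022125
```

View pics/wrist3.png

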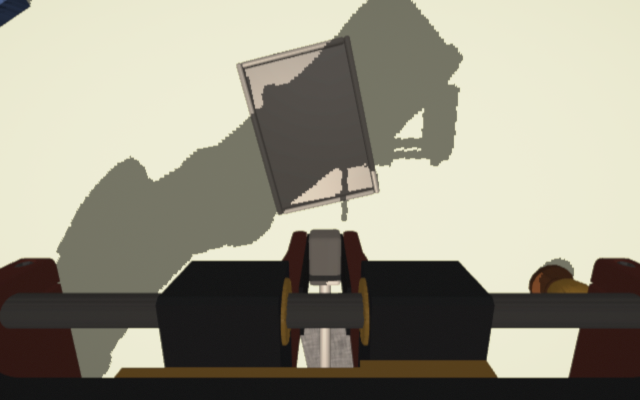

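The tray is fully visible, with outer rim corners (238,65), (348,37), (378,190) and (278,214). The pin is held level, its head at (325,255).

```bash
python3 - <<'E'
from h import *
d=np.load('wrist3.npz');K,T=d['K'],d['T']
w=np.array([onz(K,T,u,v,.014)[:2] for u,v in[(238,65),(348,37),(378,190),(278,214)]]);print(w.round(4).tolist())
r=cv2.minAreaRect((w*1000).astype(np.float32));print(r)
c=w.mean(0); ax=(w[0]+w[1]-w[2]-w[3]);yaw=np.degrees(np.arctan2(ax[1],ax[0]));ax/=np.linalg.norm(ax);print(c,yaw)
o=telemetry.get_obs(); q=o['eef_rot'];M=R.from_quat([q[1],q[2],q[3],q[0]]).as_matrix()
y0=np.degrees(np.arctan2(M[1,0],M[0,0]))
t=c+.029*ax; print('tcp target',t,'turn',(y0-yaw)/90,'shift',M.T@(np.append(t,o['eef_pos'][2])-o['eef_pos'])/.12)
E
```

```text
[[0.4676, 0.3881], [0.564, 0.3917], [0.5691, 0.2568], [0.4713, 0.2517]]
((517.6531982421875, 321.7474670410156), (97.91719818115234, 136.4167022705078), 2.1534323692321777)
[0.5180066 0.3221104] 91.84373723400515
tcp target [0.51707357 0.35109538] turn -0.14127943557593722 shift [ 6.92382248e-01 -1.57310289e-01 -7.41948810e-05]
```

>>> arm_command:
  steps: "1 0.69 -0.16 0 -0.14; 1 0.69 -0.16 0 -0.14; 1 0.69 -0.16 0 -0.14; 1 0.69 -0.16 0.5 -0.14; 1 0.69 -0.16 0.6 -0.14; 1 0.69 -0.16 0.6 -0.14; 1 0.69 -0.16 0.6 -0.14"

```text
time_s: 9.93
eef_pos: [0.5177, 0.352, 0.0418]
eef_rot: [0.0, 0.696, 0.718, 0.001]
ft_force: [0.4, -0.3, 0.0]
grip_width: 0.0157
finger_force: 30.0
```

>>> arm_command:
  steps: "1 0 0 0.25 0; 1 0 0 0.4 0; 1 0 0 0.48 0; 1 0 0 0.52 0; 1 0 0 0.52 0; 1 0 0 0.52 0"

```text
time_s: 10.68
eef_pos: [0.5167, 0.3521, -0.0219]
eef_rot: [0.0, 0.696, 0.718, 0.001]
ft_force: [0.5, 0.8, -0.6]
grip_width: 0.0159
finger_force: 30.0
```

```bash
python3 - <<'E'
from h import *
o=telemetry.get_obs(); q=o['eef_rot'];M=R.from_quat([q[1],q[2],q[3],q[0]]).as_matrix()
print(o['eef_pos'],o['ft_force'],np.degrees(np.arctan2(M[1,0],M[0,0])))
ims=[]
for n in['scene','side']:
    c,K,T=cam(n);u,v=proj(K,T,np.array([.518,.322,.02])).astype(int)
    ims.append(cv2.resize(c[v-50:v+35,u-45:u+45,::-1],None,fx=4.2,fy=4.2,interpolation=cv2.INTER_CUBIC)); print(n,u,v)
cv2.imwrite('pics/tray4.png',np.hstack(ims))
E
```

```text
[ 0.51670024  0.3520505  -0.02191616] [ 0.46206071  0.79806262 -0.55658704] 91.79866356225921
scene 421 187
side 195 183
```

View pics/tray4.png

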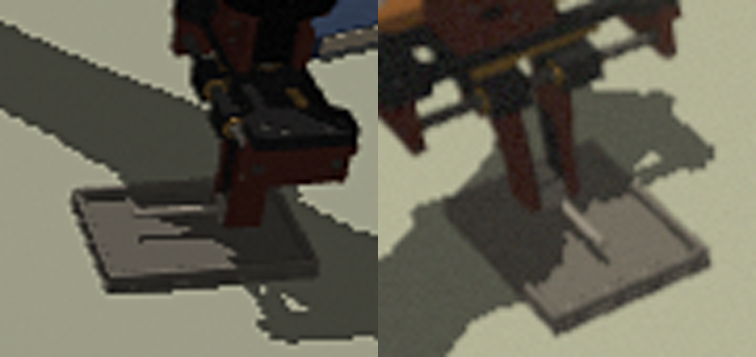

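The pin is over the middle of the tray, a little above the floor. I'll lower it slightly more, release and rise.

>>> arm_command:
  steps: "1 0 0 0.03 0; 1 0 0 0.06 0; 1 0 0 0.06 0"

```text
time_s: 11.15
eef_pos: [0.5159, 0.3514, -0.0302]
eef_rot: [-0.0, 0.696, 0.718, -0.0]
ft_force: [-0.2, -0.1, 0.3]
grip_width: 0.016
finger_force: 30.0
```

>>> arm_command:
  steps: "0.6 0 0 0 0; 0.3 0 0 0 0; 0.3 0 0 0 0; 0.3 0 0 0 0; 0.3 0 0 0 0; 0.3 0 0 -0.3 0; 0.3 0 0 -0.8 0; 0.3 0 0 -1 0; 0.3 0 0 -1 0; 0.3 0 0 -1 0"

```text
time_s: 12.4
eef_pos: [0.5156, 0.3511, 0.0891]
eef_rot: [-0.0, 0.696, 0.718, -0.001]
ft_force: [0.5, -0.5, 0.2]
grip_width: 0.031
finger_force: 0.0
```

```bash
python3 - <<'E'
from h import *
ims=[]
o=telemetry.get_obs();print(o['time_s'],o['eef_pos'])
for n in['scene','side','wrist']:
    c,K,T=cam(n);u,v=proj(K,T,np.array([.518,.322,.02])).astype(int);u=np.clip(u,45,590);v=np.clip(v,50,360)
    k=1 if n!='wrist' else 2
    x=c[max(v-45*k,0):v+45*k,u-45*k:u+45*k,::-1] 
    ims.append(cv2.resize(x,(266,266),interpolation=cv2.INTER_CUBIC)); print(n,u,v)
cv2.imwrite('pics/tray5.png',np.hstack(ims))
E
```

```text
12.4 [0.51555867 0.3511085  0.08911997]
scene 421 187
side 195 183
wrist 328 231
```

View pics/tray5.png

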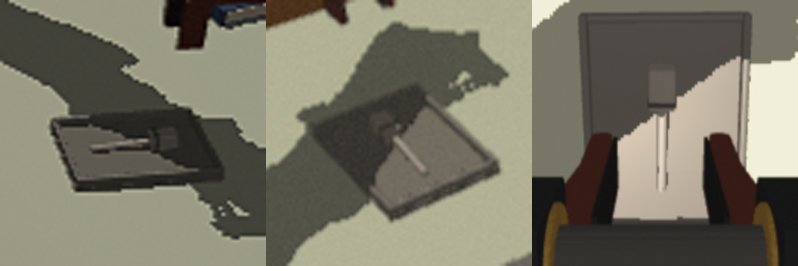

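The pin lies flat near the tray's middle, well inside the rim. In the wrist panel it runs from (660,70) to (660,190), inside walls at about (582,15) to (748,220). I've now viewed 11 pictures, one over the limit, so from here on I'll measure by numbers only. I'll go back towards the box, pausing above the mat to measure it.

>>> arm_command:
  steps: "-0.2 -1 0 -0.5 0; -0.2 -1 0 -0.5 0; -0.2 -1 0 -0.5 0"

```text
time_s: 12.92
eef_pos: [0.5216, 0.227, 0.1513]
eef_rot: [0.001, 0.698, 0.716, 0.0]
ft_force: [0.3, 0.2, -0.4]
grip_width: 0.0519
finger_force: 0.0
```

>>> arm_command:
  steps: "-0.2 -1 0 0 0; -0.2 -1 0 0 0; -0.2 -1 0 0 0"

```text
time_s: 13.3
eef_pos: [0.5235, 0.1069, 0.1493]
eef_rot: [0.0, 0.699, 0.716, -0.001]
ft_force: [0.2, 0.9, -0.5]
grip_width: 0.0526
finger_force: 0.0
```

>>> arm_command:
  steps: "-0.2 -0.67 0 0 0; -0.2 -0.67 0 0 0; -0.2 -0.67 0 0 0; -0.2 -0.67 0 0 0; -0.2 -0.67 0 0 0"

```text
time_s: 13.92
eef_pos: [0.5264, 0.0336, 0.1501]
eef_rot: [-0.0, 0.695, 0.719, 0.0]
ft_force: [-0.2, -0.8, 0.3]
grip_width: 0.0529
finger_force: 0.0
```

```bash
cat > mat.py <<'E'
from h import *
G=np.array([[.464,.150],[.622,.148],[.618,-.060],[.460,-.057]])
def edge(g,K,T):
    # fit each side: strongest grey step along world normals, then intersect lines
    lines=[]
    for i in range(4):
        a,b=G[i],G[(i+1)%4];t=(b-a)/np.linalg.norm(b-a);n=np.array([-t[1],t[0]]);pts=[]
        for s in np.linspace(.08,.92,50):
            p=a+(b-a)*s; k=np.arange(-.014,.0141,.0005)
            uv=np.array([proj(K,T,np.append(p+n*x,.004)) for x in k]).astype(np.float32)
            if uv.min()<2 or uv[:,0].max()>637 or uv[:,1].max()>397: continue
            v=cv2.remap(g,uv[None,:,0],uv[None,:,1],cv2.INTER_LINEAR)[0]
            d=np.abs(cv2.GaussianBlur(np.gradient(v)[None],(7,1),0)[0]);j=d.argmax()
            if d[j]>3 and 3<j<len(k)-4: pts.append(p+n*k[j])
        pts=np.array(pts)*1000
        if len(pts)<8: print('side',i,'few',len(pts)); return
        vx,vy,x,y=cv2.fitLine(pts.astype(np.float32),cv2.DIST_HUBER,0,.01,.01).ravel()
        print('side',i,len(pts),'ang',round(np.degrees(np.arctan2(vy,vx))%180,2),'med res',round(float(np.median(np.abs((pts-[x,y])@[-vy,vx]))),2))
        lines.append(np.cross([x,y,1],[x+vx*100,y+vy*100,1]))
    c=np.array([(lambda h:h[:2]/h[2])(np.cross(lines[i-1],lines[i])) for i in range(4)])
    ax=c[0]+c[1]-c[2]-c[3];print(c.round(1).tolist(),'centre',c.mean(0).round(1),'yaw',np.degrees(np.arctan2(ax[1],ax[0])).round(2))
E
python3 - <<'E'
from mat import *
o=telemetry.get_obs(); print(o['time_s'],o['eef_pos'])
c,K,T=cam('wrist');np.savez('wrist6.npz',c=c,K=K,T=T);cv2.imwrite('pics/wrist6.png',c[:,:,::-1])
for f in('wrist0','wrist6'):
    d=np.load(f+'.npz');print(f);edge(cv2.cvtColor(d['c'],cv2.COLOR_RGB2GRAY).astype(np.float32),d['K'],d['T'])
E
```

```text
13.925 [0.5263548  0.03357447 0.15011418]
wrist0
side 0 50 ang 179.0 med res 0.15
side 1 50 ang 89.12 med res 0.13
side 2 49 ang 179.05 med res 0.27
side 3 50 ang 88.89 med res 0.0
[[462.5, 151.3], [621.9, 148.5], [618.7, -60.5], [458.5, -57.8]] centre [540.4  45.4] yaw 89.01
wrist6
side 0 50 ang 179.19 med res 0.06
side 1 47 ang 88.9 med res 0.0
side 2 43 ang 179.17 med res 0.16
side 3 49 ang 88.94 med res 0.04
[[462.0, 151.2], [621.5, 148.9], [617.5, -59.8], [458.1, -57.5]] centre [539.8  45.7] yaw 88.92
```

The mat centre is (0.540, 0.0455) and its yaw is 88.95°. I'll go just beyond the handle and measure it again.

>>> arm_command:
  steps: "-0.2 -1 0 0 0; -0.2 -1 0 0 0; -0.2 -1 0 0 0"

```text
time_s: 14.35
eef_pos: [0.5298, -0.0933, 0.1504]
eef_rot: [0.001, 0.699, 0.716, -0.001]
ft_force: [0.0, 1.7, 0.3]
grip_width: 0.0526
finger_force: 0.0
```

>>> arm_command:
  steps: "-0.2 -1 0 0 0; -0.2 -1 0 0 0; -0.2 -1 0 0 0"

```text
time_s: 14.72
eef_pos: [0.5335, -0.2125, 0.1503]
eef_rot: [0.001, 0.698, 0.716, -0.001]
ft_force: [0.0, 0.9, -0.2]
grip_width: 0.0524
finger_force: 0.0
```

>>> arm_command:
  steps: "-0.2 -0.95 0.05 0 0.14; -0.2 -0.95 0.05 0 0.14; -0.2 -0.95 0.05 0 0.14; -0.2 -0.95 0.05 0 0.14; -0.2 -0.95 0.05 0 0.14; -0.2 -0.95 0.05 0 0.14; -0.2 -0.95 0.05 0 0.14"

```text
time_s: 15.6
eef_pos: [0.5437, -0.3214, 0.1504]
eef_rot: [-0.0, 0.77, 0.638, 0.0]
ft_force: [0.2, -1.5, 0.3]
grip_width: 0.0527
finger_force: 0.0
```

```bash
cat > handle.py <<'E'
from h import *
def handle(z,guess,ext=.045):
    c,K,T=cam('wrist');cv2.imwrite('pics/handle_last.png',c[:,:,::-1])
    hsv=cv2.cvtColor(c,cv2.COLOR_RGB2HSV)
    m=cv2.inRange(hsv,(15,140,90),(32,255,255))
    u,v=proj(K,T,np.array([*guess,z])).astype(int)
    n,l,s,ce=cv2.connectedComponentsWithStats(m)
    for k in range(1,n):
        if s[k,4]<60: continue
        ct=max(cv2.findContours((l==k).astype(np.uint8),0,1)[0],key=cv2.contourArea)[:,0]
        w=np.array([onz(K,T,a,b,z)[:2] for a,b in ct],np.float32)*1000
        r=cv2.minAreaRect(w);print(s[k].tolist(),np.round(r[0],1),np.round(r[1],1),round(r[2],2))
    print('expected px',u,v)
E
python3 - <<'E'
from handle import *
o=telemetry.get_obs(); q=o['eef_rot'];M=R.from_quat([q[1],q[2],q[3],q[0]]).as_matrix()
print(o['time_s'],o['eef_pos'],np.degrees(np.arctan2(M[1,0],M[0,0])))
handle(.086,(.542,-.288))
print('shift',M.T@(np.array([.542,-.288,.03])-o['eef_pos'])/.12)
E
```

```text
15.6 [ 0.5436838  -0.321414    0.15039041] 79.2617589561698
[295, 48, 43, 65, 2244] [ 554.  -226.7] [46.4 32.9] 79.26
[542, 59, 9, 109, 849] [ 727.7 -285.9] [83.5  6.1] 88.75
[304, 68, 25, 6, 143] [ 555.5 -219.5] [ 3.6 18.4] 79.26
[309, 128, 15, 68, 963] [ 541.8 -288.5] [54.9 11.8] 79.19
[194, 291, 8, 53, 219] [ 405.7 -409.7] [55.4  6.6] 73.83
[448, 292, 8, 52, 219] [ 637.9 -454.1] [54.4  6.6] 84.68
expected px 315 161
shift [ 0.27069639 -0.06584682  1.00331266]
```

>>> arm_command:
  steps: "-0.2 0.27 -0.07 0 0; -0.2 0.27 -0.07 0 0; -0.2 0.27 -0.07 0.3 0; -0.2 0.27 -0.07 0.7 0; -0.2 0.27 -0.07 0.9 0; -0.2 0.27 -0.07 1 0; -0.2 0.27 -0.07 1 0; -0.2 0.27 -0.07 1 0"

```text
time_s: 16.65
eef_pos: [0.5422, -0.2895, 0.0315]
eef_rot: [0.001, 0.771, 0.637, 0.0]
ft_force: [0.1, 0.7, 0.4]
grip_width: 0.0526
finger_force: 0.0
```

>>> arm_command:
  steps: "1 0 0 0 0; 1 0 0 0 0; 1 0 0 0 0; 1 0 0 0 0; 1 0 0 0 0; 1 0 0 0 0; 1 0 0 0 0; 1 0 0 0 0"

```text
time_s: 17.65
eef_pos: [0.5415, -0.2888, 0.0303]
eef_rot: [0.0, 0.771, 0.637, 0.0]
ft_force: [-0.6, -0.5, 0.1]
grip_width: 0.0119
finger_force: 30.0
```

The handle is gripped at 11.9 mm and 30 N. I'll lift straight up.

>>> arm_command:
  steps: "1 0 0 -0.05 0; 1 0 0 -0.1 0; 1 0 0 -0.15 0; 1 0 0 -0.2 0; 1 0 0 -0.25 0; 1 0 0 -0.3 0; 1 0 0 -0.4 0; 1 0 0 -0.5 0; 1 0 0 -0.6 0; 1 0 0 -0.6 0; 1 0 0 -0.6 0"

```text
time_s: 19.02
eef_pos: [0.5411, -0.2887, 0.1021]
eef_rot: [-0.0, 0.771, 0.637, -0.0]
ft_force: [0.3, -0.3, -2.0]
grip_width: 0.0117
finger_force: 30.0
```

```bash
python3 - <<'E'
from handle import *
o=telemetry.get_obs(); q=o['eef_rot'];M=R.from_quat([q[1],q[2],q[3],q[0]]).as_matrix()
print(o['time_s'],o['eef_pos'],o['qpos'].round(2) if hasattr(o['qpos'],'round') else o['qpos'],np.degrees(np.arctan2(M[1,0],M[0,0])))
dz=o['eef_pos'][2]-.0303; print('handle top exp',.086+dz)
handle(.086+dz,(.542,-.288)) # tongue centre etc
t=np.array([.540,.0455]); print('shift',M.T@(np.append(t,o['eef_pos'][2])-o['eef_pos'])/.12,'turn',(79.2-88.95)/90)
E
```

```text
19.025 [ 0.54105672 -0.28865993  0.10207964] [ 0.23  0.47  0.22  1.8  -0.12  0.89  0.31] 79.19907940257757
handle top exp 0.15777964325812613
[290, 66, 71, 104, 6122] [ 552.8 -223.4] [43.4 30.4] 79.19
[583, 95, 14, 120, 1117] [ 666.1 -261.7] [53.7  4.2] 88.03
[313, 195, 24, 99, 2300] [ 541.7 -281.4] [50.4 11.5] 79.22
[291, 284, 7, 60, 231] [ 519.5 -315.1] [34.1  3.1] 77.72
[354, 284, 6, 60, 234] [ 550.8 -321. ] [34.1  2.6] 80.5
expected px 327 258
shift [ 2.73368334e+00 -5.30488213e-01  5.29538790e-04] turn -0.10833333333333334
```

The wrist reads -2.0 N, so the lid is in hand, level and clear. I'll carry it to the mat.

>>> arm_command:
  steps: "1 0.4 -0.08 0 0; 1 0.8 -0.16 0 0; 1 1 -0.19 0 0"

```text
time_s: 19.45
eef_pos: [0.541, -0.1632, 0.1016]
eef_rot: [-0.001, 0.769, 0.639, -0.0]
ft_force: [0.8, -0.5, -2.3]
grip_width: 0.0116
finger_force: 30.0
```

>>> arm_command:
  steps: "1 0.4 -0.08 0 0; 1 0.8 -0.16 0 0; 1 1 -0.19 0 0"

```text
time_s: 19.82
eef_pos: [0.5409, -0.0411, 0.1018]
eef_rot: [-0.001, 0.769, 0.639, -0.0]
ft_force: [0.7, -0.3, -2.4]
grip_width: 0.0117
finger_force: 30.0
```

>>> arm_command:
  steps: "1 0.4 -0.08 0 -0.05; 1 0.73 -0.15 0 -0.11; 1 0.73 -0.15 0 -0.11; 1 0.73 -0.15 0 -0.11; 1 0.73 -0.15 0 -0.11; 1 0.73 -0.15 0 -0.11"

```text
time_s: 20.58
eef_pos: [0.5402, 0.0437, 0.1022]
eef_rot: [0.0, 0.713, 0.701, -0.0]
ft_force: [-0.3, -0.3, -1.8]
grip_width: 0.0115
finger_force: 30.0
```

```bash
python3 - <<'E'
from handle import *
o=telemetry.get_obs(); q=o['eef_rot'];M=R.from_quat([q[1],q[2],q[3],q[0]]).as_matrix()
yw=np.degrees(np.arctan2(M[1,0],M[0,0]));print(o['time_s'],o['eef_pos'],yw,o['ft_force'])
print('shift',M.T@(np.array([.540,.0455,-.009])-o['eef_pos'])/.12,'turn',(yw-88.95)/90)
handle(.086+o['eef_pos'][2]-.0303,(.54,.0455))
E
```

```text
20.575 [0.54020129 0.04373042 0.10221186] 88.98421494946894 [-0.32491522 -0.34993671 -1.80649685]
shift [ 0.01506565 -0.00186001  0.92676004] turn 0.00038016610521035923
[289, 66, 72, 104, 5915] [540.4 110.2] [43.4 30.4] 88.98
[538, 79, 70, 50, 2665] [647.4 114.8] [20.2 29. ] 88.98
[313, 195, 24, 99, 2281] [539.3  51.2] [50.4 11.5] 89.0
[291, 281, 5, 63, 231] [522.6  15.1] [35.8  2.1] 87.68
[354, 284, 6, 60, 233] [555.   13.7] [ 2.6 34.1] 0.28
expected px 326 256
```

```bash
cat > chk.py <<'E'
from h import *
o=telemetry.get_obs();c,K,T=cam('wrist')
hsv=cv2.cvtColor(c,cv2.COLOR_RGB2HSV);m=cv2.inRange(hsv,(15,140,90),(32,255,255))
n,l,s,ce=cv2.connectedComponentsWithStats(m)
dz=o['eef_pos'][2]-.0303
for k in range(1,n):
    if s[k,4]<900 or not 250<ce[k][0]<400: continue
    ct=max(cv2.findContours((l==k).astype(np.uint8),0,1)[0],key=cv2.contourArea)[:,0]
    for z in(.059+dz,.086+dz):
        w=np.array([onz(K,T,a,b,z)[:2] for a,b in ct])*1000
        print(s[k].tolist(),'z',round(z,3),'rel tcp x',(w[:,0].min()-o['eef_pos'][0]*1000).round(1),(w[:,0].max()-o['eef_pos'][0]*1000).round(1),'y',(w[:,1].min()-o['eef_pos'][1]*1000).round(1),(w[:,1].max()-o['eef_pos'][1]*1000).round(1))
        for top in [ct[ct[:,1]<=ct[:,1].min()+2]]: print('  far edge px',top.mean(0))
# board far edge columns: brown->background profile
for u in(255,275,375,395): print(u,[int(x) for x in hsv[60:230:10,u,2]],[int(x) for x in hsv[60:230:10,u,1]])
E
python3 chk.py
```

```text
[289, 66, 72, 104, 5916] z 0.131 rel tcp x -18.3 18.3 y 40.4 92.4
  far edge px [324.5         66.07894737]
[289, 66, 72, 104, 5916] z 0.158 rel tcp x -15.4 15.5 y 44.5 88.4
  far edge px [324.5         66.07894737]
[313, 195, 24, 99, 2281] z 0.131 rel tcp x -8.4 5.7 y -33.4 26.4
  far edge px [324.9047619  195.28571429]
[313, 195, 24, 99, 2281] z 0.158 rel tcp x -7.0 4.9 y -17.8 32.7
  far edge px [324.9047619  195.28571429]
255 [120, 119, 67, 64, 64, 63, 65, 115, 55, 56, 55, 55, 57, 55, 56, 57, 55] [36, 34, 23, 28, 24, 28, 24, 40, 162, 164, 162, 162, 157, 162, 164, 166, 162]
275 [120, 119, 74, 61, 65, 66, 64, 55, 53, 52, 52, 53, 60, 118, 119, 119, 92] [36, 36, 28, 21, 24, 23, 24, 60, 159, 167, 162, 159, 162, 169, 169, 169, 169]
375 [120, 118, 63, 68, 70, 66, 68, 61, 58, 59, 59, 59, 59, 59, 59, 58, 59] [34, 37, 24, 23, 25, 23, 26, 59, 171, 169, 164, 160, 156, 164, 164, 163, 164]
395 [120, 118, 70, 71, 67, 61, 64, 54, 57, 56, 56, 57, 57, 56, 56, 57, 56] [36, 35, 25, 25, 23, 25, 24, 61, 166, 164, 168, 166, 161, 164, 164, 166, 168]
```

The tongue's end measures 92.4 mm ahead of the TCP and is centred, so the lid hangs square and centred in the grip. I'll lower it onto the mat.

>>> arm_command:
  steps: "1 0.015 0 0.25 0; 1 0.015 0 0.5 0; 1 0.015 0 0.7 0; 1 0.015 0 0.8 0; 1 0.015 0 0.86 0; 1 0.015 0 0.9 0; 1 0.015 0 0.91 0; 1 0.015 0 0.91 0; 1 0.015 0 0.91 0"

```text
time_s: 21.8
eef_pos: [0.5405, 0.0468, -0.0065]
eef_rot: [0.0, 0.713, 0.702, 0.0]
ft_force: [1.2, 0.1, -2.5]
grip_width: 0.0116
finger_force: 30.0
```

>>> arm_command:
  steps: "1 0 0 0.01 0; 1 0 0 0.02 0; 1 0 0 0.02 0; 1 0 0 0.02 0"

```text
time_s: 22.3
eef_pos: [0.5402, 0.0467, -0.0094]
eef_rot: [-0.0, 0.713, 0.702, -0.0]
ft_force: [0.0, -0.3, -2.4]
grip_width: 0.0117
finger_force: 30.0
```

>>> arm_command:
  steps: "1 -0.007 0 0.01 0; 1 -0.007 0 0.01 0; 1 -0.007 0 0.01 0"

```text
time_s: 22.68
eef_pos: [0.5404, 0.0466, -0.0097]
eef_rot: [-0.0, 0.713, 0.702, 0.0]
ft_force: [-3.1, 1.4, 7.8]
grip_width: 0.0114
finger_force: 30.0
```

>>> arm_command:
  steps: "1 0 0 0.008 0; 1 0 0 0.008 0; 1 0 0 0.008 0"

```text
time_s: 23.05
eef_pos: [0.5404, 0.0466, -0.0098]
eef_rot: [-0.0, 0.713, 0.702, 0.0]
ft_force: [-6.8, 1.9, 18.2]
grip_width: 0.0118
finger_force: 30.0
```

The lid has touched down. I'll ease off, release gently and rise.

>>> arm_command:
  steps: "1 0 0 -0.012 0; 1 0 0 -0.012 0; 0.6 0 0 -0.012 0; 0.2 0 0 -0.012 0; -0.2 0 0 -0.012 0; -0.2 0 0 -0.012 0; -0.2 0 0 -0.012 0; -0.2 0 0 -0.012 0; -0.2 0 0 -0.012 0; -0.2 0 0 -0.3 0; -0.2 0 0 -0.7 0; -0.2 0 0 -1 0; -0.2 0 0 -1 0; -0.2 0 0 -1 0"

```text
time_s: 24.8
eef_pos: [0.5396, 0.0458, 0.1078]
eef_rot: [-0.0, 0.713, 0.702, -0.0]
ft_force: [-0.8, -0.2, -0.5]
grip_width: 0.0522
finger_force: 0.0
```

>>> arm_command:
  steps: "-0.2 -0.4 0 -0.6 0; -0.2 -0.4 0 -0.6 0; -0.2 -0.4 0 -0.6 0; -0.2 -0.4 0 -0.6 0; -0.2 -0.4 0 -0.6 0"

```text
time_s: 25.42
eef_pos: [0.5384, -0.0011, 0.1787]
eef_rot: [-0.001, 0.712, 0.702, -0.001]
ft_force: [0.2, -1.1, 0.7]
grip_width: 0.0527
finger_force: 0.0
```

```bash
python3 - <<'E'
from handle import *
from mat import edge
o=telemetry.get_obs();print(o['time_s'],o['eef_pos'],o['ft_force'])
handle(.046,(.540,.0455))   # handle top on mat; tongue plane z .019
c,K,T=cam('wrist');np.savez('wrist9.npz',c=c,K=K,T=T)
edge(cv2.cvtColor(c,cv2.COLOR_RGB2GRAY).astype(np.float32),K,T)
hsv=cv2.cvtColor(c,cv2.COLOR_RGB2HSV);m=cv2.inRange(hsv,(0,100,25),(14,255,200))
n,l,s,ce=cv2.connectedComponentsWithStats(m)
for k in range(1,n):
    if s[k,4]>1500:
        ct=max(cv2.findContours((l==k).astype(np.uint8),0,1)[0],key=cv2.contourArea)[:,0]
        w=np.array([onz(K,T,a,b,.018)[:2] for a,b in ct],np.float32)*1000
        r=cv2.minAreaRect(w);print('brown',s[k].tolist(),np.round(r[0],1),np.round(r[1],1),round(r[2],2))
# compare fixed-camera changes near thimbles, egg, bin
for nm in('scene','side'):
    a=np.load(nm+'0.npz')['c'].astype(int);b,K,T=cam(nm);np.savez(nm+'9.npz',c=b,K=K,T=T);b=b.astype(int)
    for k,p in dict(egg=(.739,.121,.032),pew=(.781,.016,.013),porc=(.772,-.163,.013),bin=(.765,-.28,.05)).items():
        u,v=proj(K,T,np.array(p)).astype(int);q=12 if k!='bin' else 30
        print(nm,k,np.abs(a[v-q:v+q,u-q:u+q]-b[v-q:v+q,u-q:u+q]).mean().round(1))
E
```

```text
25.425 [ 0.5383813  -0.00111966  0.17872589] [ 0.2157616  -1.07492789  0.74024274]
[501, 39, 49, 43, 1595] [729.2 117.2] [45.2 35.7] 8.31
[309, 45, 35, 54, 1498] [540.  109.1] [48.1 32.3] 89.85
[321, 110, 12, 57, 630] [539.5  46.2] [55.6 11.3] 89.18
[194, 291, 8, 53, 216] [ 385.7 -157.5] [69.6  8.3] 83.75
[448, 292, 8, 52, 217] [ 682.8 -161.5] [ 8.2 68.2] 4.61
[326, 357, 10, 12, 60] [ 543.2 -222.7] [16.6  9.6] 53.44
expected px 327 139
side 0 50 ang 178.99 med res 0.11
side 1 50 ang 88.9 med res 0.0
side 2 49 ang 178.89 med res 0.02
side 3 50 ang 88.89 med res 0.0
[[462.0, 151.2], [621.5, 148.4], [617.5, -60.5], [458.0, -57.4]] centre [539.8  45.4] yaw 88.9
brown [284, 79, 85, 111, 7622] [539.2  46.8] [118.1  89.3] 89.07
brown [0, 259, 61, 51, 1877] [ 163.7 -122.9] [96.2 52.9] 15.73
brown [589, 259, 51, 37, 1518] [ 893.5 -125.8] [46.3 65.7] 85.45
brown [0, 322, 79, 56, 3624] [ 155.6 -227.1] [ 83.6 103.9] 82.45
brown [574, 329, 66, 49, 2943] [ 906.4 -236.3] [73.4 91.3] 89.33
scene egg 23.7
scene pew 13.8
scene porc 2.6
scene bin 1.8
side egg 36.6
side pew 32.6
side porc 5.6
side bin 3.7
```

The lid sits at (539.5, 46.2) mm with yaw 89.1°. The mat is at (539.8, 45.4) mm with yaw 88.9°, so the lid is centred and square. The pin is in the tray and the arm is clear, so I'll hand it in.

```bash
python3 -c "
from cell import job
print(job.finish_job())"
```

```text
the job is handed in; nothing more can be done
None
```

The job is handed in at about 25 s on the robot clock: the pin lies inside the tray rim and the lid sits right way up on the mat, within about 1 mm and 0.2° of centred and square; the arm never went near the thimbles, egg or bin, though arm shadows spoiled my image check of the egg and pewter thimble, and I viewed 11 pictures, one over the limit of 10.

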